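# Point out the proud dowel, then press it home

### The job

One of the four dowels in the clamped timber block still stands up out of the wood. First point it out: hold the fingertips centred a few centimetres above that dowel, without touching it, for about two seconds; then press it down with the fingertips until it is flush with the block, and draw clear. Do not pull the dowel up, and leave the mug, the hammer, the loose spare dowel and the offcut where they are.

Things in the scene. Friction and masses are not known exactly. Their poses are not given: they have to be found in the camera images.
- block: Pale pine block, 110 mm (x) by 200 mm (y) by 60 mm high, held in a blue steel bench clamp fixed to the table; neither can move. Origin on the table surface under the block's centre, z up; the block's flat top is 68 mm above the table. The clamp's base is 130 by 340 mm, its screw and cross bar reach 196 mm to the -y side; no part of it stands above the block's top.
- block_top (a point): Centre of the block's top face, 68 mm above the table, axes as the block's. Four darker round dowel ends, 24 mm across, show in this face at x = -27 or +27 mm, y = -65 or +65 mm; three are flush (within 1 mm) and any one of the four places may hold the proud dowel.
- dowel_top (a point): Centre of the top face of the dowel that stands proud: a round upright wooden dowel 24 mm across with a 1.5 mm chamfer, standing 16 to 26 mm above the block's top at the start. The point moves with the dowel.
- dowel (a joint): How far the proud dowel's top stands above the block's top, in m: 0 is flush, where it also bottoms in its hole. It slides straight up and down, stays wherever it is left, and takes a push of about 8 to 12 N to move. Shut fingertips are wider than the dowel, so at flush they come to rest on the block's top too.
- mug: White mug, 80 mm across, 90 mm tall, handle on its +y side; stands loose beside the clamp. Origin at the centre of its underside, z up.
- hammer: Hammer lying loose on the table along its own x, to the side of the clamp, 260 mm long, head 26 mm high at its +x end, origin under its middle. Leave alone.
- spare: Loose spare dowel, 24 mm across, 55 mm tall, standing on end on the table beyond the block. Origin at the centre of its underside, z up. Not the one in question; leave alone.
- offcut: Loose pine offcut, 50 (x) by 80 (y) by 30 mm high, lying on the table beyond the block. Origin at the centre of its underside. Leave alone.
Not all that is in view belongs to the job. There is more than one size of the mug; the job needs the middle-sized.

How it is judged:
By the outcome, as a careful person would: the job done as asked, in the order asked, and still so for the second after the job is handed in, with the robot touching nothing.
It also fails if it takes over 32 s, if anything falls off the work surface, if the arm or the gripper's body presses on something with over 40 N, if the wrist force passes 120 N, or if a joint passes its speed limit or range.

### The arm

A 6-joint arm with a two-finger parallel gripper is mounted at the origin on the work surface. World frame = base frame: x ahead of the robot, y to its left, z up, the work surface at z = 0. Lengths are in mm, angles in rad, forces in N, time in s.
With the tool pointing down it reaches from about 400 to 925 mm from the base axis. Payload 12.5 kg.
Tool frame: the origin (TCP) lies between the finger pads, 19 mm behind the fingertips; this is the grasp point; z points along the fingers, y is the direction in which the jaws open and shut (so a half turn about z gives the same grasp; the last joint's range is limited). The gripper opens to 95 mm and grips with 3 to 60 N. Pads are 20 mm wide; open, the fingers measure 119 mm over their backs; the gripper's body (75 mm by 180 mm) begins 59 mm behind the grasp point.
Start: joints at [1.193, 0.491, 1.559, -0, 1.092, -0.106], TCP at [167.773, 602.077, 233.461] pointing down, gripper open.
Joint ranges: [-3.1, 3.1], [-0.84, 2.19], [0.05, 2.79], [-1.13, 4.28], [0.06, 2.93], [-2.69, 2.69]. Speed limits (rad/s): [2.22, 2.22, 2.79, 3.14, 3.14, 3.14].

### API

Orientations are given as [roll, pitch, yaw] about the fixed x, y, z axes, in that order (R = Rz(yaw) Ry(pitch) Rx(roll)).
In Python, from cell import env gives the robot as it stands.
- The arm moves only by the shell command python3 -m pendant 'ROWS'. ROWS is JSON, a list that holds one entry, the list of rows, each a list of 5 numbers: the opening, from 0 (shut) to 1 (fully open), then the shift along the tool's x, y, z in m, then the turn about the tool's z in rad. A call has exactly 8 rows; each row is the pose to reach, as a shift and turn from the pose commanded when the call began, along the tool's axes at that moment; what a row does not reach only later rows make up. A row lasts 1/10 s, in which the tool goes at most 50 mm and 8.59 degrees, less where a joint would pass 70% of its speed; a pose out of reach is approached as far as the arm can. A call with a gripper value outside its range is refused whole. The fingers move at their own pace and stop on an object; the grip force is fixed at half the most. Time passes only in rows, so rows that repeat a pose let the fingers close, or fill a call up. It gives the time, the measured TCP pose, the force and the opening at its end, in the units of the state.
- env.state(): the state, without advancing time (a new reading comes with each control period).
- env.read_camera(name): name is "scene" or "top"; returns a dict with "image" (420x560x3 uint8, blue, green, red), "range_z" (420x560 float32, mm along the optical axis (not along the pixel's ray), 0 where there is no reading), "fx", "fy", "cx", "cy" (pixels), "rvec" (rotation vector, rad) and "tvec" (3), from world to camera coordinates, as OpenCV has them. Camera axes: x right, y down, z forward; pixel columns grow to the right and rows downward; lengths in mm; the calibration is good to about 2 mm. A picture is of the moment at which its call begins.
- env.job_done(): hands the job in, once; it reports no verdict.
The state is a dict: "t": time; "joints": joint angles; "qvel": joint speeds; "tau": joint torques, N m; "eef_pos": TCP position; "tcp_rot": TCP orientation; "ft_force": force on the tool from outside, world axes, zero at the start; "moment": the same for the moment, N m; "opening": opening from 0.0 (shut) to 1.0 (fully open).
Only numpy, scipy, OpenCV 4.12 (cv2) and the standard library are available. Lean on these libraries where they do the work, as an engineer would, in place of code of your own. Each camera call takes 0.05 s, during which the arm holds its last target. There are 200 camera calls.

## Working session

There is one attempt and no reset: what is moved stays moved. The work goes in short steps, Python scripts to look and compute and a shell command to move; the robot and the scene stay as the last step left them, time stands still between calls to the robot, and variables do not carry over. Pictures are saved under pics/ and viewed, about 8 in all and at most 12, crops included, and the job is handed in when it is done.

```bash
mkdir -p pics; ls
cat > h.py <<'E'
import numpy as np, cv2
from cell import env
def cloud(r):
    R,_=cv2.Rodrigues(np.array(r["rvec"],float)); t=np.array(r["tvec"],float).ravel()
    z=r["range_z"].astype(float); v,u=np.mgrid[:z.shape[0],:z.shape[1]]
    P=np.stack([(u-r["cx"])/r["fx"]*z,(v-r["cy"])/r["fy"]*z,z],-1)
    W=(P-t)@R; W[z<=0]=np.nan
    return W
E
python3 - <<'E'
from h import *
for n in("scene","top"):
    r=env.read_camera(n); cv2.imwrite(f"pics/{n}0.png",r["image"]); np.savez(f"{n}0.npz",**r)
s=env.state(); print(s)
E
```

```text
pics
{'t': 0.1, 'joints': array([ 1.19340843e+00,  4.91501334e-01,  1.55938373e+00, -1.02967892e-05,
        1.09168899e+00, -1.05585094e-01]), 'qvel': array([-0.00102024, -0.00110927, -0.00212348,  0.00127061, -0.0010084 ,
        0.0016243 ]), 'tau': array([ 3.03854162e-03, -6.13618970e+01, -2.58607167e+01,  6.94257044e-02,
        4.70285083e-02, -4.32287482e-05]), 'eef_pos': array([167.69329392, 601.88443524, 232.92054274]), 'tcp_rot': array([-3.14061575e+00, -9.43470841e-05,  2.86979456e+00]), 'ft_force': array([0.43022566, 0.70470812, 0.51618595]), 'moment': array([-0.00674458,  0.00562091,  0.00541053]), 'opening': 0.9963865451709956}
```

View pics/scene0.png

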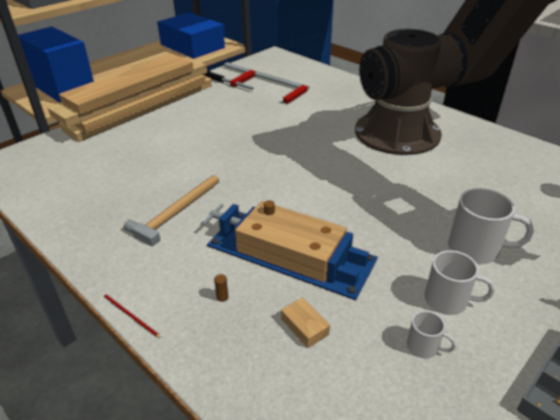

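View pics/top0.png

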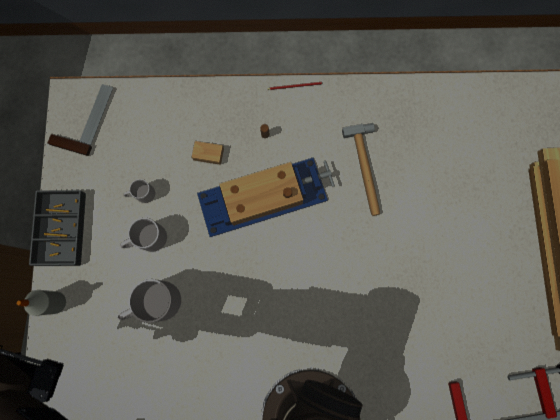

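Scene view: the dowel ends show at (269,207), (256,226), (326,230) and (315,245), and only (269,207) has a visible side wall. In the top view the same four are near (290,192), (281,175), (235,189) and (237,209). The proud one is at (290,192), on the robot side at the screw (-y) end. Lookalikes are the three flush ends and the loose spare at scene (221,287) / top (265,130). Next I'll measure it and check a crop.

Run:
```python
from h import *
for n,(u0,v0,u1,v1) in (("top",(190,150,350,240)),("scene",(200,190,380,300))):
    r=dict(np.load(n+"0.npz")); W=cloud(r); im=r["image"]
    hsv=cv2.cvtColor(im,cv2.COLOR_BGR2HSV); roi=np.zeros(im.shape[:2],bool); roi[v0:v1,u0:u1]=1
    z=W[...,2]
    top=(roi&(z>62)&(z<74)); P=W[top]
    print(n,"top pts",len(P),"z",np.median(P[:,2]))
    m=roi&(z>62)&(hsv[...,0]<30)&(hsv[...,1]>60)
    c=W[m&(z<74)][:,:2].astype(np.float32); rect=cv2.minAreaRect(c); print("block rect",rect)
    hi=roi&(z>76)&(z<110); Q=W[hi]; print("proud n",len(Q),"med",np.median(Q,0),"z pct",np.percentile(Q[:,2],[5,50,80,95]))
    q=Q[Q[:,2]>np.percentile(Q[:,2],60)-2.5]; print(" min/max",q.min(0),q.max(0),q.mean(0))
    R,_=cv2.Rodrigues(r["rvec"])
    dark=(m&(hsv[...,2]<0.72*np.median(hsv[...,2][m]))).astype(np.uint8)
    k,l,st,ce=cv2.connectedComponentsWithStats(dark)
    for i in range(1,k):
        if st[i,4]>8: print("  dark",ce[i].round(1),st[i,4],np.nanmedian(W[l==i],0).round(1))
    cv2.imwrite(f"pics/{n}crop.png",cv2.resize(im[v0:v1,u0:u1],None,fx=4 if n=="scene" else 4,fy=4,interpolation=cv2.INTER_CUBIC))
```

```text
top top pts 3074 z 67.83837346963972
block rect ((584.244873046875, 122.41966247558594), (110.65967559814453, 200.33053588867188), 17.26460838317871)
proud n 79 med [575.83075982  53.38335999  91.62450079] z pct [78.49150723 91.62450079 93.43182258 96.07689012]
 min/max [566.64757813  42.99232814  89.83948321] [589.05166922  63.77740587  97.76463792] [577.37999903  53.06778007  92.73464042]
  dark [281.2 174.5] 47 [628.   68.6  68.7]
  dark [234.3 189. ] 47 [590.7 192.9  68.5]
  dark [289.7 192.1] 124 [577.9  46.9  86.3]
  dark [240.3 207.9] 49 [539.6 176.8  68.7]
scene top pts 3652 z 67.63600059052351
block rect ((585.3291625976562, 123.87139892578125), (115.0327377319336, 200.79885864257812), 16.861942291259766)
proud n 120 med [582.08555554  57.47059033  89.53646075] z pct [77.16710317 89.53646075 92.27552274 93.38208281]
 min/max [567.70281169  42.44810332  88.5515966 ] [589.25927589  64.96423582  95.01526532] [579.64059593  55.03712466  91.50120031]
  dark [267.5 208.4] 159 [585.1  57.2  80.2]
  dark [256.3 226.4] 26 [632.   70.7  69. ]
  dark [325.2 229.9] 34 [543.1 177.5  68.7]
  dark [314.6 246. ] 35 [594.1 194.1  68.9]
  dark [288.5 249.4] 10 [631.6 159.8  63.3]
```

View pics/topcrop.png

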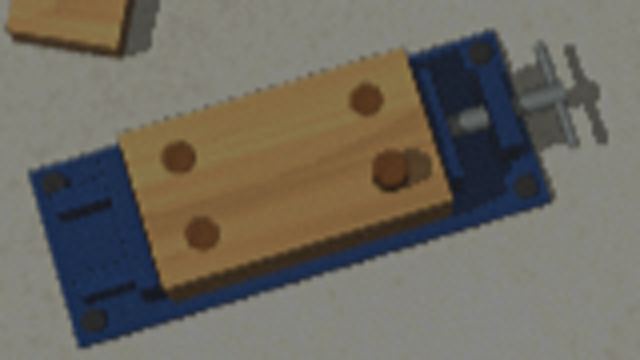

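Crop (392,170), i.e. top-view (290,192), clearly stands up with a wall and a shadow, and the other three are flush. Both views and the block geometry put dowel_top at about (578, 53, 92). Over the full move the tool shift is about x -0.542, y -0.419 m, so I'll go halfway first with the fingers shutting.

```bash
python3 -m pendant '[[[0,-0.02,-0.016,0,0],[0,-0.055,-0.043,0,0],[0,-0.09,-0.07,0,0],[0,-0.125,-0.097,0,0],[0,-0.16,-0.124,0,0],[0,-0.195,-0.151,0,0],[0,-0.23,-0.178,0,0],[0,-0.265,-0.205,0,0]]]'
```

```text
t: 0.9
eef_pos: [368.7, 331.9, 233.4]
tcp_rot: [-3.142, -0.0, 2.87]
ft_force: [0.8, 1.1, 0.0]
opening: 0.388
```

```bash
python3 -m pendant '[[[0,-0.035,-0.027,0,0],[0,-0.07,-0.054,0,0],[0,-0.105,-0.081,0,0],[0,-0.14,-0.108,0,0],[0,-0.175,-0.135,0,0],[0,-0.21,-0.162,0,0],[0,-0.245,-0.189,0,0],[0,-0.265,-0.205,0,0]]]'; python3 -c "
from h import *
from scipy.spatial.transform import Rotation as R
s=env.state(); print(s['eef_pos'],s['tcp_rot'],s['opening'],s['ft_force'],R.from_euler('xyz',s['tcp_rot']).inv().apply(np.array([578,53.3,146])-s['eef_pos']))"
```

```text
t: 1.7
eef_pos: [569.7, 62.2, 233.0]
tcp_rot: [-3.141, -0.0, 2.868]
ft_force: [-0.7, 0.6, 1.0]
opening: 0.006
[569.66625076  62.24588786 233.0261498 ] [-3.14143613e+00 -8.28280706e-05  2.86807375e+00] 0.006199863727828212 [-0.66284861  0.58885023  1.00461473] [-10.44763527  -6.34859223  87.02627953]
```

```bash
python3 -m pendant '[[[0,-0.005,-0.003,0.01,0],[0,-0.0105,-0.0065,0.025,0],[0,-0.0105,-0.0065,0.04,0],[0,-0.0105,-0.0065,0.055,0],[0,-0.0105,-0.0065,0.068,0],[0,-0.0105,-0.0065,0.077,0],[0,-0.0105,-0.0065,0.083,0],[0,-0.0105,-0.0065,0.086,0]]]'
python3 - <<'E'
from h import *
r=env.read_camera("scene"); q=env.read_camera("top")
a=cv2.resize(r["image"][130:310,190:390],None,fx=2,fy=2,interpolation=cv2.INTER_CUBIC)
b=cv2.resize(q["image"][130:310,190:390],None,fx=2,fy=2,interpolation=cv2.INTER_CUBIC)
cv2.imwrite("pics/hover.png",np.hstack([a,b]))
for n,r in(("s",r),("t",q)):
    W=cloud(r); z=W[...,2]; d=np.hypot(W[...,0]-578,W[...,1]-53.3)
    for lo,hi in((82,96),(118,140),(140,185)):
        P=W[(d<40)&(z>lo)&(z<hi)]
        if len(P): print(n,lo,len(P),P.min(0).round(),P.max(0).round())
print(env.state()["eef_pos"],env.state()["t"])
E
```

```text
t: 2.5
eef_pos: [576.5, 56.1, 146.9]
tcp_rot: [-3.142, -0.0, 2.87]
ft_force: [0.4, 0.1, -0.3]
opening: 0.004
s 82 95 [567.  43.  82.] [590.  67.  94.]
s 118 54 [568.  48. 127.] [590.  66. 140.]
s 140 180 [570.  44. 141.] [593.  69. 185.]
[576.60837272  55.8757871  147.30183238] 2.6
```

View pics/hover.png

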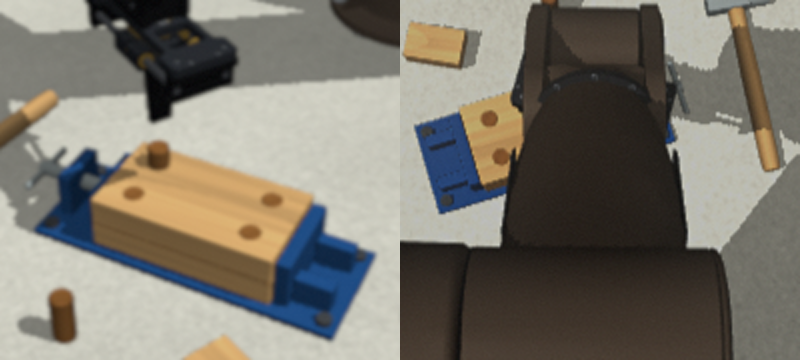

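Scene crop: the shut tips at about (158,115) hang over the proud dowel's top at (158,147) with a clear gap. I'll correct by 2 mm and hold.

```bash
python3 -m pendant '[[[0,-0.002,-0.002,0,0],[0,-0.002,-0.002,0,0],[0,-0.002,-0.002,0,0],[0,-0.002,-0.002,0,0],[0,-0.002,-0.002,0,0],[0,-0.002,-0.002,0,0],[0,-0.002,-0.002,0,0],[0,-0.002,-0.002,0,0]]]'
for i in 1 2; do python3 -m pendant '[[[0,0,0,0,0],[0,0,0,0,0],[0,0,0,0,0],[0,0,0,0,0],[0,0,0,0,0],[0,0,0,0,0],[0,0,0,0,0],[0,0,0,0,0]]]'; done
python3 -m pendant '[[[0,0,0,0,0],[0,0,0,0,0],[0,0,0,0.005,0],[0,0,0,0.012,0],[0,0,0,0.019,0],[0,0,0,0.025,0],[0,0,0,0.03,0],[0,0,0,0.033,0]]]'
```

```text
t: 3.4
eef_pos: [578.0, 53.3, 147.4]
tcp_rot: [3.141, -0.0, 2.87]
ft_force: [0.5, 0.4, -0.4]
opening: 0.004
t: 4.2
eef_pos: [578.0, 53.3, 147.4]
tcp_rot: [3.141, 0.0, 2.87]
ft_force: [0.5, 0.3, -0.1]
opening: 0.004
t: 5.0
eef_pos: [578.0, 53.3, 147.4]
tcp_rot: [3.141, 0.0, 2.87]
ft_force: [0.7, 0.2, 0.1]
opening: 0.005
t: 5.8
eef_pos: [577.8, 53.3, 113.7]
tcp_rot: [-3.142, -0.001, 2.87]
ft_force: [-0.3, -0.6, 0.7]
opening: 0.007
```

```bash
python3 -m pendant '[[[0,0,0,0.003,0],[0,0,0,0.006,0],[0,0,0,0.009,0],[0,0,0,0.012,0],[0,0,0,0.015,0],[0,0,0,0.018,0],[0,0,0,0.021,0],[0,0,0,0.023,0]]]'
```

```text
t: 6.6
eef_pos: [578.1, 53.3, 92.0]
tcp_rot: [3.141, 0.001, 2.87]
ft_force: [-2.6, 0.0, 7.8]
opening: 0.004
```

```bash
python3 -m pendant '[[[0,0,0,0.0005,0],[0,0,0,0.001,0],[0,0,0,0.0015,0],[0,0,0,0.002,0],[0,0,0,0.0025,0],[0,0,0,0.003,0],[0,0,0,0.003,0],[0,0,0,0.003,0]]]'
```

```text
t: 7.4
eef_pos: [578.1, 53.3, 89.1]
tcp_rot: [3.141, 0.001, 2.87]
ft_force: [-2.0, -0.9, 6.5]
opening: 0.003
```

Pushing the dowel (about 7–8 N) and not yet bottomed, so I'll creep on until the force rises.

```bash
python3 -m pendant '[[[0,0,0,0.0004,0],[0,0,0,0.0008,0],[0,0,0,0.0012,0],[0,0,0,0.0016,0],[0,0,0,0.002,0],[0,0,0,0.002,0],[0,0,0,0.002,0],[0,0,0,0.002,0]]]'
```

```text
t: 8.2
eef_pos: [578.0, 53.3, 87.1]
tcp_rot: [3.141, 0.001, 2.87]
ft_force: [-1.9, -0.4, 8.1]
opening: 0.005
```

```bash
python3 -m pendant '[[[0,0,0,0.0002,0],[0,0,0,0.0004,0],[0,0,0,0.0006,0],[0,0,0,0.0008,0],[0,0,0,0.001,0],[0,0,0,0.001,0],[0,0,0,0.001,0],[0,0,0,0.001,0]]]'
```

```text
t: 9.0
eef_pos: [578.1, 53.3, 87.1]
tcp_rot: [3.141, 0.001, 2.87]
ft_force: [-6.4, -0.6, 18.7]
opening: 0.006
```

The TCP stopped at 87.1 mm (tips at 68 mm) with the force rising, so it has bottomed. One small confirming push, then straight up.

```bash
python3 -m pendant '[[[0,0,0,0.0004,0],[0,0,0,0.0008,0],[0,0,0,0.0008,0],[0,0,0,0.0008,0],[0,0,0,0.0008,0],[0,0,0,0.0008,0],[0,0,0,0.0008,0],[0,0,0,0.0008,0]]]'
```

```text
t: 9.8
eef_pos: [578.1, 53.3, 87.0]
tcp_rot: [3.141, 0.002, 2.87]
ft_force: [-8.5, -1.5, 27.8]
opening: 0.008
```

```bash
python3 -m pendant '[[[0,0,0,-0.004,0],[0,0,0,-0.01,0],[0,0,0,-0.025,0],[0,0,0,-0.05,0],[0,0,0,-0.08,0],[0,0,0,-0.11,0],[0,0,0,-0.135,0],[0,0,0,-0.15,0]]]'
```

```text
t: 10.6
eef_pos: [578.4, 53.3, 236.9]
tcp_rot: [3.141, 0.002, 2.87]
ft_force: [-0.6, 0.0, -0.3]
opening: 0.003
```

```bash
python3 -m pendant '[[[0,0.035,0.027,0,0],[0,0.07,0.054,0,0],[0,0.105,0.081,0,0],[0,0.14,0.108,0,0],[0,0.175,0.135,0,0],[0,0.2,0.155,0,0],[0,0.21,0.162,0,0],[0,0.21,0.162,0,0]]]'
python3 - <<'E'
from h import *
ims=[]
for n in("scene","top"):
    r=env.read_camera(n); W=cloud(r); o=cloud(dict(np.load(n+"0.npz"))); z=W[...,2]
    d=np.hypot(W[...,0]-578,W[...,1]-53.3); print(n,"dowel z",np.median(z[d<9]).round(1),z[(d<14)].max().round(1),"block z",np.median(z[(d>18)&(d<26)&(z>60)&(z<80)]).round(1))
    df=(np.abs(z-o[...,2])>8).astype(np.uint8); k,l,st,ce=cv2.connectedComponentsWithStats(df)
    print([(ce[i].round().tolist(),int(st[i,4])) for i in range(1,k) if st[i,4]>25])
    ims.append(cv2.resize(r["image"],(400,300)))
cv2.imwrite("pics/end.png",np.hstack(ims)); print(env.state()["t"],env.state()["ft_force"])
E
```

```text
t: 11.4
eef_pos: [418.7, 266.5, 234.8]
tcp_rot: [3.141, 0.0, 2.872]
ft_force: [-0.5, -0.4, 0.7]
opening: 0.006
scene dowel z 68.0 70.9 block z 67.7
[([446.0, 63.0], 17978), ([364.0, 22.0], 26), ([340.0, 30.0], 82), ([351.0, 28.0], 27), ([343.0, 48.0], 159), ([341.0, 61.0], 27), ([269.0, 206.0], 119)]
top dowel z 68.4 74.4 block z 67.8
[([228.0, 7.0], 59), ([306.0, 8.0], 50), ([337.0, 4.0], 26), ([383.0, 5.0], 40), ([402.0, 6.0], 35), ([148.0, 11.0], 45), ([167.0, 7.0], 26), ([411.0, 13.0], 36), ([427.0, 30.0], 386), ([461.0, 11.0], 37), ([526.0, 11.0], 35), ([85.0, 15.0], 41), ([101.0, 15.0], 51), ([205.0, 12.0], 26), ([295.0, 16.0], 44), ([340.0, 19.0], 74), ([356.0, 14.0], 34), ([391.0, 17.0], 92), ([122.0, 21.0], 99), ([429.0, 15.0], 32), ([556.0, 17.0], 30), ([8.0, 16.0], 36), ([21.0, 19.0], 49), ([274.0, 23.0], 55), ([459.0, 18.0], 48), ([484.0, 17.0], 59), ([220.0, 29.0], 297), ([504.0, 24.0], 65), ([302.0, 33.0], 150), ([324.0, 30.0], 141), ([185.0, 26.0], 81), ([350.0, 22.0], 26), ([52.0, 28.0], 62), ([65.0, 25.0], 28), ([355.0, 37.0], 153), ([473.0, 28.0], 68), ([531.0, 38.0
[... 1317 characters left out ...]
68.0], 36), ([287.0, 67.0], 59), ([436.0, 66.0], 26), ([311.0, 68.0], 84), ([27.0, 72.0], 28), ([4.0, 79.0], 41), ([25.0, 83.0], 43), ([11.0, 99.0], 156), ([34.0, 94.0], 33), ([26.0, 103.0], 55), ([23.0, 113.0], 30), ([5.0, 122.0], 49), ([33.0, 122.0], 43), ([5.0, 140.0], 35), ([3.0, 157.0], 31), ([38.0, 160.0], 26), ([24.0, 164.0], 51), ([7.0, 169.0], 43), ([14.0, 182.0], 62), ([24.0, 189.0], 44), ([9.0, 194.0], 59), ([287.0, 192.0], 79), ([190.0, 320.0], 22171), ([27.0, 200.0], 31), ([8.0, 208.0], 41), ([3.0, 236.0], 29), ([25.0, 240.0], 39), ([19.0, 276.0], 47), ([27.0, 287.0], 27), ([19.0, 292.0], 49), ([27.0, 386.0], 3685), ([325.0, 401.0], 1709)]
11.5 [0.24194282 0.02283308 0.03150811]
```

View pics/end.png

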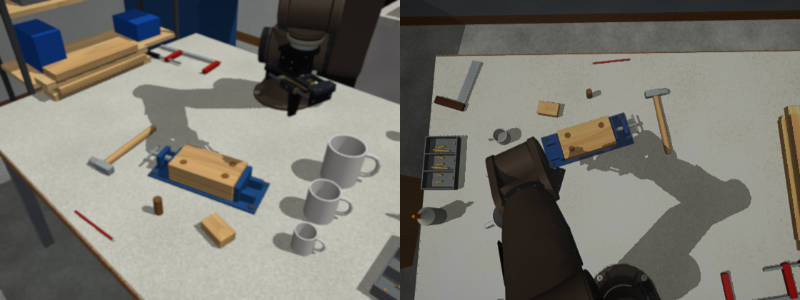

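The end view shows all four dowel ends flush, with the pressed one at scene (203,155) in the half-size picture. The mugs, hammer, spare and offcut haven't moved, and the arm is clear.

```bash
python3 -c "
from cell import env
print(env.job_done())"
```

```text
the job is handed in; nothing more can be done
None
```

The proud dowel is now flush and the job is handed in, at about 11.5 s on the robot's clock. It was the dowel at the robot-side, screw-end corner of the block, at about (578, 53) mm.

- **Pointing:** I held the shut fingertips about 36 mm above it for just over 2.4 s, centred to within about 3 mm by my measurements. The first 0.1–0.2 s of that was a 2 mm sideways correction.
- **Pressing:** It took about 7–8 N to move. The fingertips stopped at 68 mm, the height of the block's top, and the force rose to 28 N, so it had bottomed. I then drew straight up and away.
- **Last checks:** The dowel measures 68.0 mm (scene camera) and 68.4 mm (top camera), against 67.7 and 67.8 mm for the wood around it. In the scene camera's depth comparison only the dowel and the arm changed, so the mug, hammer, spare dowel and offcut stayed put. The wrist force was about zero at the end.
- **Weak or disagreeing checks:** The top camera's depth comparison had scattered changes along the upper and left image borders, which I took as range noise. The arm also hid the middle-sized mug in that view, so I checked it in the scene view only. Before the press, the two cameras disagreed by 2–3 mm on where the dowel was.

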